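Close up the battery case

ROBOT

A 7-joint arm with a two-finger parallel gripper is mounted at the origin on the work surface. World frame = base frame: x ahead of the robot, y to its left, z up, the work surface at z = 0. Lengths are in m, angles in rad, forces in N, time in s.
With the tool pointing down it reaches from about 0.4 to 0.875 m from the base axis. Payload 19.3 kg.
Tool frame: the origin (TCP) lies midway between the tips of the shut fingers; the grasp point (between the pads) lies env.pinch_z behind it (env.pinch_z is the distance from the TCP to the grasp point, in m); x points along the fingers, y is the direction in which the jaws open and shut, and the axes are right-handed (so a half turn about x gives the same grasp; the last joint's range is limited). The gripper opens to 85 mm and grips with 20 to 120 N. Pads are 22 mm wide; open, the fingers measure 114 mm over their backs; the gripper's body (76 mm by 85 mm) begins 54 mm behind the grasp point. The pads swing forward as they close: fully open they stand 13 mm farther back than shut.
Start: joints at [-1.319, 0.521, -0.036, 1.599, 0.021, 1.021, -0.113], TCP at [0.198, 0.593, 0.231] pointing down, gripper open.
Joint ranges: [-2.91, 2.91], [-0.3, 2.13], [-1.5, 1.42], [0.17, 2.43], [-1.26, 4.41], [0.16, 1.93], [-2.52, 2.52]. Speed limits (rad/s): [1.89, 1.89, 2.39, 2.39, 3.01, 3.01, 3.01].

INTERFACE

Orientations are given as a 3x3 rotation matrix whose columns are the frame's x, y, z axes.
In Python, from plant import env gives the robot as it stands. The module is installed in compiled form; this text tells all that it offers. Calls block until the motion is done:
- env.move_pose(position, orientation): joint-space move of the TCP to a pose.
- env.move_l(position, max_speed=0.15, ori=None, threshold=None): straight line of the TCP; ori=None keeps the orientation; max_speed is the mean speed in m/s. With threshold (N) it stops when the force on the tool has changed by that much, and returns True; else False.
- env.move_joints(angles): joint-space move.
- env.grip(opening, grip_force=None): opening from 0.0 (shut) to 1.0 (fully open); grip_force is the grip in N (None keeps the last); returns when the fingers have stopped.
- env.hold(seconds).
- env.solve_ik(position, orientation): joint angles nearest the present ones, or None.
- env.get_obs(): the state.
- env.camera(name): name is "scene" or "side" or "wrist"; returns the picture (420x560x3 uint8, red, green, blue); there is no depth.
- env.calibration(name): a dict with "fx", "fy", "cx", "cy" (pixels), "view" (4x4, takes a point from world to camera coordinates); the wrist camera has in their place "hand_eye" (4x4, takes a point from camera to tool coordinates, whose origin is the TCP and whose axes are the tool frame's). Camera axes: x right, y up, looking along -z (the intrinsics and any distortion apply to the point x, -y, -z); pixel columns grow to the right and rows downward; lengths in m; the calibration is good to about 2 mm. The wrist camera is an equidistant fisheye: a pixel r from the principal point sees the ray r / f radians off the axis. A picture is of the moment at which its call begins: read the wrist's pose just before it. calibration takes no time and is no camera call.
A pose or a line that the arm cannot do raises env.IKError and nothing moves.
- env.sign_off(): hands the job in, once; it reports no verdict.
The state is a dict: "t": time; "qpos": joint angles; "qvel": joint speeds; "effort": joint torques, N m; "position": TCP position; "eef_rot": TCP orientation; "ft_force": force on the tool from outside, world axes, zero at the start; "wrist_torque": the same for the moment, N m; "gripper_width": opening from 0.0 (shut) to 1.0 (fully open).
Only numpy, scipy, OpenCV 4.12 (cv2) and the standard library are available. Lean on these libraries where they do the work, as an engineer would, in place of code of your own. Each camera call takes 0.05 s, during which the arm holds its last target. There are 200 camera calls.

TASK

Take the black battery pack, the block with the single carrying rib on its top, and set it down (do not drop it) flat in the grey steel case, rib up, and let go. Then swing the case's lid fully shut so that its lip drops in behind the front rim, and after that bring the hold-down clamp fully down onto the shut lid. Leave the charger and the multimeter where they are.

Things in the scene. Friction and masses are not known exactly. Their poses are not given: they have to be found in the camera images.
- pack: Loose black battery pack, 0.55 kg: block 84 (x) by 128 (y) by 46 (z) mm with one upright carrying rib along the middle of its top, 20 wide (x), 90 long (y), 20 high (rib top 66 mm above the underside). The only thing with a single middle rib. Origin: centre of its underside, z up. Same either way round.
- case: Grey steel case fixed to the bench, open on top: outside 124 (x) by 158 (y) by 78 (z) mm, walls and floor 4. Origin: centre of underside; x from front wall to hinged side, y left, z up. The pack's long side goes along y; the lid's lip needs the 9 mm just behind the front wall free. On the right, at x = 0, a clamp bracket 27 wide (x), out to y = -111, up to z = 126 mm.
- lid (a joint): Lid angle (rad): 0 fully shut on the rim, grows as it opens, 2.2 is the stop; starts leaning back past upright. Stiff hinge: it stays where left. Lid 128 by 162 by 8 mm, its top 86 mm above the bench when shut; a lip hangs 30 mm down near its front edge and comes down just behind the front wall.
- lid_hinge (a point): On the lid's hinge axis (along the case's y): at (62, 0, 78) mm in the case's frame. Its axes turn with the lid.
- lid_tab (a point): Grip point on the lid's pull tongue, 24 mm wide (y), 8 thick, sticking 48 mm out from the middle of the lid's front edge; the point is 26 mm from that edge, mid-thickness, at (-152, 0, 4) mm from lid_hinge in the lid's frame (= the case's axes when shut). Lid open: the tongue points up; shut: out of the case's front, at z = 82 mm.
- clamp (a joint): Clamp arm angle: 0 is fully down with its rubber foot on the shut lid, grows as it is raised, 2.3 is the stop; starts raised and leaning outwards. Stiff: it stays where it is left.
- clamp_hinge (a point): On the clamp arm's hinge axis (along the case's x): at (0, -100, 114) mm in the case's frame. Its axes turn with the arm.
- clamp_grip (a point): Grip point near the free end of the clamp arm, a steel bar 14 wide (x), 12 mm thick: at (0, 100, 0) mm from clamp_hinge in the arm's frame (= the case's axes when down); the bar ends 20 mm further. The rubber foot, 20 across, hangs to 27 mm below the bar's middle at 70 mm from the hinge. When down, the bar runs left over the lid, its middle 28 mm above the lid's top.
- charger: Black charger block, 76 by 104 by 40 mm with two low grey rails (10 mm) along its edges and a flat middle; a bystander. Origin: centre of its underside.
- meter: Flat hand multimeter, 150 (x) by 78 (y) by 39 mm; a bystander. Origin: centre of its underside.
Not all that is in view belongs to the job. What is shaped like the pack but blue or green is not meant.

How it is judged:
By the outcome, as a careful person would: the job done as asked, in the order asked, and still so for the second after the job is handed in, with the robot touching nothing.
It also fails if it takes over 72 s, if anything falls off the work surface, if the arm or the gripper's body presses on something with over 40 N, if the wrist force passes 120 N, or if a joint passes its speed limit or range.

## Working session

There is one attempt and no reset: what is moved stays moved. The work goes in short steps, each a Python script; the robot and the scene stay as the last script left them, time stands still between calls to the robot, and variables do not carry over. Pictures are saved under pics/ and viewed, about 8 in all and at most 12, crops included, and the job is handed in when it is done.

```bash
mkdir -p pics; ls; python3 - <<'E'
from plant import env
import cv2,numpy as np
for n in("scene","side"):
    cv2.imwrite(f"pics/{n}0.png",env.camera(n)[:,:,::-1]); c=env.calibration(n); print(n,{k:np.round(v,3).tolist() for k,v in c.items()})
print(env.calibration("wrist"),env.pinch_z); o=env.get_obs(); print(o["t"],o["eef_rot"],o["ft_force"])
E
```

```text
pics
scene {'fx': 385.936, 'fy': 385.936, 'cx': 273.576, 'cy': 208.807, 'view': [[-0.578, 0.816, -0.002, 0.22], [-0.689, -0.487, 0.537, 0.278], [0.437, 0.312, 0.843, -1.367], [0.0, 0.0, 0.0, 1.0]]}
side {'fx': 456.033, 'fy': 456.033, 'cx': 277.839, 'cy': 212.94, 'view': [[0.975, -0.223, 0.016, -0.421], [0.117, 0.57, 0.813, -0.153], [-0.191, -0.791, 0.582, -1.266], [0.0, 0.0, 0.0, 1.0]]}
{'fx': 325.19226210127806, 'fy': 325.19226210127806, 'cx': 281.50888785004435, 'cy': 207.79714408787976, 'hand_eye': array([[-8.92893567e-05,  3.25286150e-01, -9.45615626e-01,
        -1.41375579e-01],
       [ 9.99999994e-01, -2.65352737e-05, -1.03552554e-04,
         1.11569813e-03],
       [-5.87763811e-05, -9.45615630e-01, -3.25286146e-01,
        -8.38076697e-02],
       [ 0.00000000e+00,  0.00000000e+00,  0.00000000e+00,
         1.00000000e+00]])} 0.0187
0.1 [[-1.80633741e-04  3.16212296e-01  9.48688437e-01]
 [-1.00800291e-03  9.48687913e-01 -3.16212313e-01]
 [-9.99999476e-01 -1.01339931e-03  1.47377867e-04]] [0.50235636 0.00476537 0.20193322]
```

View pics/scene0.png

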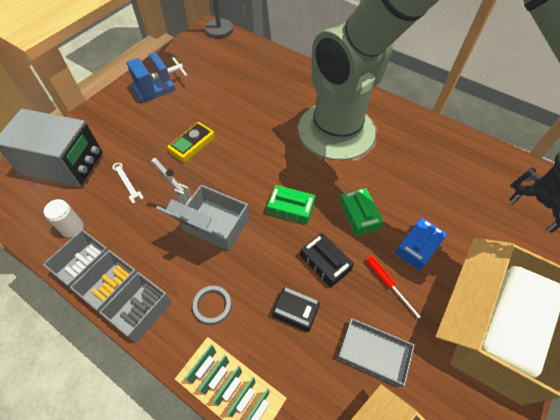

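View pics/side0.png

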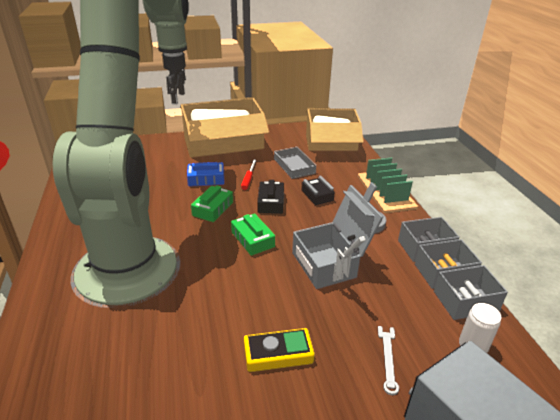

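Black candidates are at scene (327,258) / side (271,197), and at scene (297,308) / side (318,190). The blue and green ones are ruled out by colour. I'll enlarge both black ones and the case.

```bash
python3 - <<'E'
import cv2,numpy as np
a=cv2.imread("pics/scene0.png");b=cv2.imread("pics/side0.png")
r=lambda im,x,y,w,h:cv2.resize(im[y:y+h,x:x+w],(400,300),interpolation=cv2.INTER_CUBIC)
cv2.imwrite("pics/crop0.png",np.vstack([np.hstack([r(a,260,225,120,110),r(b,245,165,100,75)]),np.hstack([r(a,150,150,120,110),r(b,270,180,133,110)])]))
E
```

```text
(no output)
```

View pics/crop0.png

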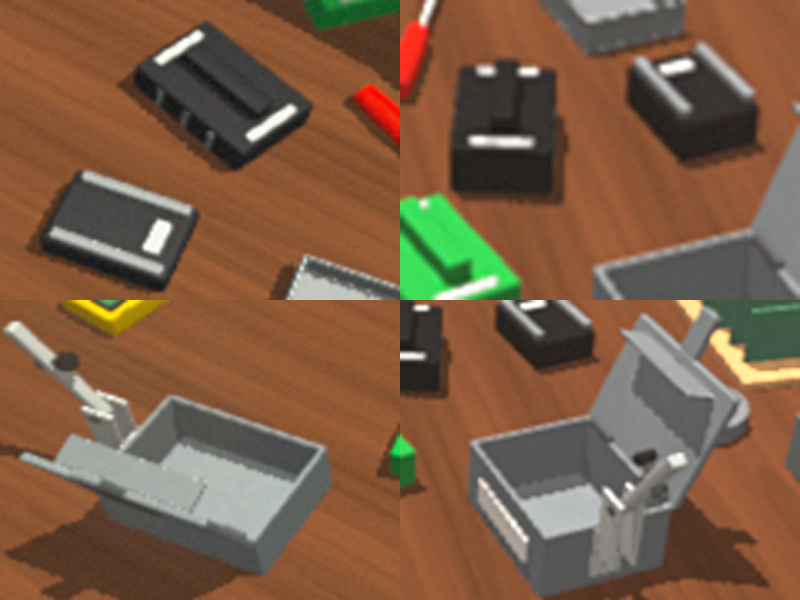

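The pack is the one at scene (327,258) and side (271,197): a single middle rib with white end strips. The one at (297,308) has two grey rails, so it is the charger. The case front (with the label) faces the robot and the lid hinges on the far side. Next I'll measure.

```bash
cat > h.py <<'E'
import numpy as np,cv2
from plant import env
def ray(cam,px):
    c=env.calibration(cam);V=c["view"];R=V[:3,:3]
    d=R.T@np.array([(px[0]-c["cx"])/c["fx"],-(px[1]-c["cy"])/c["fy"],-1]);return -R.T@V[:3,3],d
def onz(cam,px,z):
    o,d=ray(cam,px);return o+d*(z-o[2])/d[2]
def wonz(px,z,pose):
    c=env.calibration("wrist");u=np.array([px[0]-c["cx"],px[1]-c["cy"]]);r=np.hypot(*u);t=r/c["fx"]
    u=u/max(r,1e-9)*np.sin(t);H=c["hand_eye"];d=pose[1]@H[:3,:3]@np.array([u[0],-u[1],-np.cos(t)])
    o=pose[0]+pose[1]@H[:3,3];return o+d*(z-o[2])/d[2]
def wproj(P,pose):
    c=env.calibration("wrist");H=c["hand_eye"];p=H[:3,:3].T@(pose[1].T@(np.asarray(P)-pose[0])-H[:3,3])
    v=np.array([p[0],-p[1]]);t=np.arctan2(np.hypot(*v),-p[2]);return np.array([c["cx"],c["cy"]])+c["fx"]*t*v/np.hypot(*v)
def white(im,x0,y0,x1,y1,th=200,amin=8):
    m=np.zeros(im.shape[:2],np.uint8);m[y0:y1,x0:x1]=(im[y0:y1,x0:x1].min(2)>th)
    n,l,s,c=cv2.connectedComponentsWithStats(m);return [(c[i].round(1),int(s[i,4])) for i in range(1,n) if s[i,4]>=amin]
def wrist(name):
    o=env.get_obs();im=env.camera("wrist");cv2.imwrite(f"pics/{name}.png",im[:,:,::-1]);return im,(np.array(o["position"]),np.array(o["eef_rot"]))
def down(yaw):  # tool y at angle yaw in world, x down
    y=np.array([np.cos(yaw),np.sin(yaw),0]);x=np.array([0,0,-1.]);return np.c_[x,y,np.cross(x,y)]
E
python3 - <<'E'
from h import *
a=cv2.imread("pics/scene0.png")
w=white(a,295,230,355,285,170);print([(p,s,onz("scene",p,.046).round(4)) for p,s in w])
b=cv2.imread("pics/side0.png");w=white(b,250,175,292,220,170);print([(p,s,onz("side",p,.046).round(4)) for p,s in w])
for n,p in(("scene",(201.6,185.9)),("scene",(248.4,203.9)),("scene",(228.6,228.8)),("side",(293.3,231.3)),("side",(318.3,257)),("side",(330.7,219.6))): print(n,p,onz(n,p,.078).round(4))
E
```

```text
[(array([313.5, 241.8]), 48, array([0.4442, 0.1824, 0.046 ])), (array([340.8, 269.8]), 57, array([0.4734, 0.2868, 0.046 ]))]
[(array([276.5, 182.5]), 8, array([0.4911, 0.2839, 0.046 ])), (array([270.1, 199.9]), 34, array([0.4474, 0.1842, 0.046 ]))]
scene (201.6, 185.9) [ 0.4936 -0.18    0.078 ]
scene (248.4, 203.9) [ 0.4642 -0.0284  0.078 ]
scene (228.6, 228.8) [ 0.5609 -0.0232  0.078 ]
side (293.3, 231.3) [ 0.4681 -0.0303  0.078 ]
side (318.3, 257) [ 0.505  -0.1501  0.078 ]
side (330.7, 219.6) [0.5893 0.0015 0.078 ]
```

Pack is about (0.459, 0.235) with its long axis at 74°. Case origin is about (0.540, -0.092), yaw about 11°. I'll go above the case first, then above the pack, and look from close by.

```bash
python3 - <<'E'
from h import *
r=np.radians
env.move_pose([.54,-.06,.36],down(r(11))); _,p=wrist("w_case"); print(repr(p),env.get_obs()["t"])
np.save("p_case.npy",np.c_[p[0],p[1]])
env.move_pose([.459,.235,.20],down(r(-15.6))); im,p=wrist("w_pack"); np.save("p_pack.npy",np.c_[p[0],p[1]])
print(repr(p),env.get_obs()["t"],env.get_obs()["qpos"])
for q,s in white(im,0,0,560,420,170,150): print(q,s,wonz(q,.046,p).round(4))
a=cv2.imread("pics/w_case.png");b=cv2.imread("pics/w_pack.png");cv2.imwrite("pics/w1.png",np.vstack([a[:,:],])) ; cv2.imwrite("pics/w2.png",cv2.resize(b,(400,300)))
E
```

```text
(array([ 0.54015022, -0.0591009 ,  0.35978294]), array([[-3.25801487e-04,  9.81332733e-01,  1.92317345e-01],
       [ 8.50632476e-05,  1.92317382e-01, -9.81332776e-01],
       [-9.99999943e-01, -3.03360540e-04, -1.46132638e-04]])) 2.7917
(array([0.45972809, 0.23431538, 0.2004775 ]), array([[ 8.31715024e-04,  9.63021151e-01, -2.69424519e-01],
       [ 2.11015616e-04, -2.69424775e-01, -9.63021415e-01],
       [-9.99999632e-01,  7.44106599e-04, -4.27297135e-04]])) 4.1417 [-1.0229064   0.44838521  0.58777908  1.93974682 -0.32641769  0.84707057
 -0.53520069]
[367.7   7. ] 819 [0.5831 0.3832 0.046 ]
[91.3 56.3] 380 [0.3161 0.4228 0.046 ]
[549.6 110.9] 2107 [0.7859 0.2488 0.046 ]
[464.  126.3] 584 [0.6555 0.2522 0.046 ]
[427.9 111.4] 362 [0.617  0.2745 0.046 ]
[415.5 150. ] 704 [0.5964 0.2402 0.046 ]
[280.4 132.9] 565 [0.4738 0.2876 0.046 ]
[119.4 191.7] 380 [0.299  0.2802 0.046 ]
[512.4 254.5] 955 [0.717  0.0809 0.046 ]
[279.8 242. ] 286 [0.444  0.1837 0.046 ]
[220.3 319.8] 288 [0.3501 0.1049 0.046 ]
[ 42.5 330.5] 1443 [0.0514 0.1258 0.046 ]
```

View pics/w_case.png

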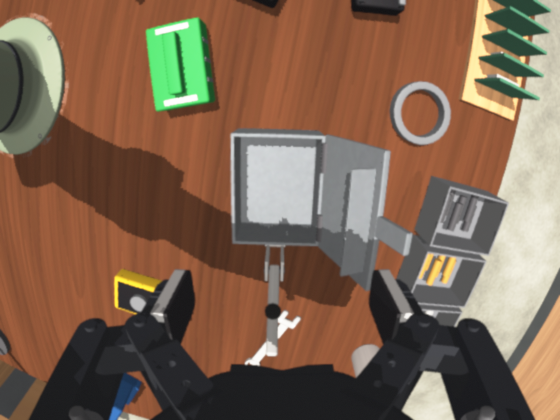

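View pics/w2.png

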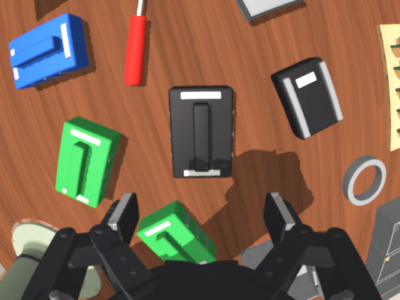

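```bash
python3 - <<'E'
from h import *
p=np.load("p_case.npy");p=(p[:,0],p[:,1:])
for q in((232,132),(232,243),(324,133),(322,244)): print(q,wonz(q,.078,p).round(4))
R=down(np.radians(-16))
env.move_pose([.4589,.2352,.12],R)
print(env.move_l([.4589,.2352,.049],.08,threshold=12),env.get_obs()["position"])
env.grip(0,60);o=env.get_obs();print(o["gripper_width"],o["ft_force"])
env.move_l([.4589,.2352,.20],.15);env.hold(.1);o=env.get_obs();print(o["gripper_width"],o["ft_force"],o["position"],o["t"])
wrist("w_grasp")
E
```

```text
(232, 132) [ 0.4682 -0.0283  0.078 ]
(232, 243) [ 0.4918 -0.1853  0.078 ]
(324, 133) [ 0.5863 -0.0067  0.078 ]
(322, 244) [ 0.6198 -0.1616  0.078 ]
False [0.45915522 0.2352565  0.04937337]
0.2135155858947277 [-0.75411474 -1.20289229  6.40041513]
0.21455372907817666 [ 0.55373957 -0.55133745 -6.46087777] [0.45856783 0.23492473 0.1992422 ] 7.4833
```

View pics/w_grasp.png

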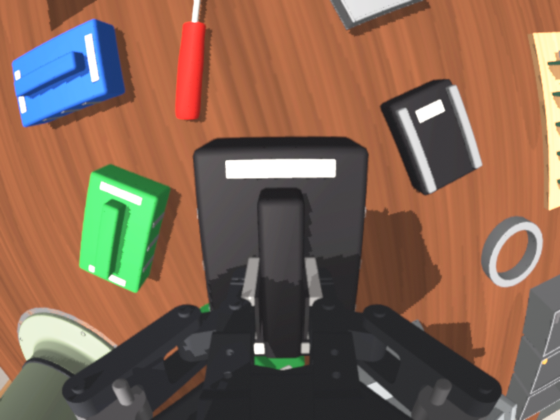

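Pack held level by its rib. I'll place it at case x +5 mm.

```bash
cat >> h.py <<'E'
YAW=np.radians(10.5);C0=np.array([.541,-.095,0]);RC=np.array([[np.cos(YAW),-np.sin(YAW),0],[np.sin(YAW),np.cos(YAW),0],[0,0,1]])
def case(x,y,z): return C0+RC@(np.array([x,y,z])/1000)
E
python3 - <<'E'
from h import *
R=down(YAW)
env.move_pose(case(5,0,200),R)
print("a",env.move_l(case(5,0,75),.12,threshold=12))
print("b",env.move_l(case(5,0,50),.03,threshold=5));o=env.get_obs();print(o["position"],o["ft_force"],RC.T@(o["position"]-C0))
E
```

```text
a False
b True
[ 0.54575695 -0.09405719  0.05329393] [-2.94964046  0.26875241 14.12982242] [4.84911260e-03 6.01400447e-05 5.32939346e-02]
```

```bash
python3 - <<'E'
from h import *
env.grip(.45);env.move_l(case(5,0,200),.15);env.move_pose(case(-20,30,330),down(YAW));_,p=wrist("w_placed");np.save("p_pl.npy",np.c_[p[0],p[1]])
o=env.get_obs();print(o["t"],o["ft_force"])
cv2.imwrite("pics/side1.png",env.camera("side")[:,:,::-1])
b=cv2.imread("pics/side1.png");a=cv2.imread("pics/w_placed.png")
cv2.imwrite("pics/c1.png",np.hstack([cv2.resize(a,(400,300)),cv2.resize(b[150:300,250:450],(400,300),interpolation=cv2.INTER_CUBIC)]))
E
```

```text
12.8083 [-0.17169276  0.49010666  0.04461621]
```

View pics/c1.png

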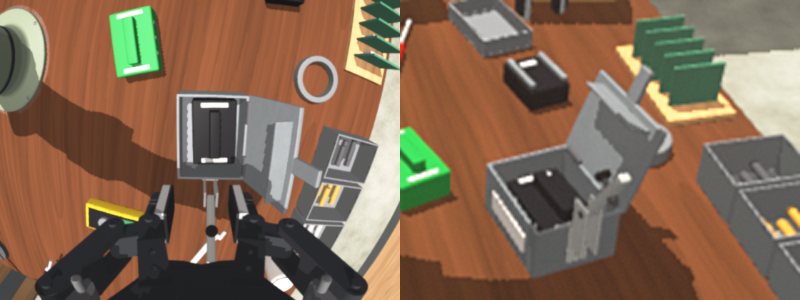

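```bash
python3 - <<'E'
from h import *
p=np.load("p_pl.npy");p=(p[:,0],p[:,1:])
im=cv2.imread("pics/w_placed.png")
for q,s in white(im,245,125,350,240,170,60): print(q,s,(RC.T@(wonz(q,.05,p)-C0)*1000).round(1))
def y0(o,d):
    o=RC.T@(o-C0);d=RC.T@d;return ((o-d*o[1]/d[1])*1000).round(1)
def wr(q):
    a=wonz(q,.3,p);b=wonz(q,.0,p);return a,b-a
for n,q in(("w tip",(443,255)),("w base",(412,231)),("side tip",(373.5,184)),("side base",(368,194))):
    v=y0(*(ray("side",q) if n[0]=="s" else wr(q)));d=v-[62,0,78];print(n,v,"r",np.hypot(d[0],d[2]).round(1),"angle",np.arctan2(d[2],-d[0]).round(3))
b=cv2.imread("pics/side1.png");a=im
cv2.imwrite("pics/c2.png",np.hstack([cv2.resize(a[110:310,230:460],(400,348),interpolation=cv2.INTER_CUBIC),cv2.resize(b[170:270,280:395],(400,348),interpolation=cv2.INTER_CUBIC)]))
E
```

```text
[274.8 157.2] 658 [-28.3  40.4  50. ]
[265.2 187.8] 539 [-41.4  -1.3  50. ]
[300. 147.] 271 [ 4.6 54.1 50. ]
[332.1 166.6] 89 [47.8 28.3 50. ]
[342.7 196.3] 137 [ 64.4 -13.   50. ]
[300.3 223.8] 181 [  6.8 -53.3  50. ]
w tip [112.9   0.  254.8] r 184.0 angle 1.851
w base [104.2   0.  203.6] r 132.5 angle 1.895
side tip [131.1   0.  234.9] r 171.4 angle 1.986
side base [118.5   0.  206.6] r 140.5 angle 1.985
```

View pics/c2.png

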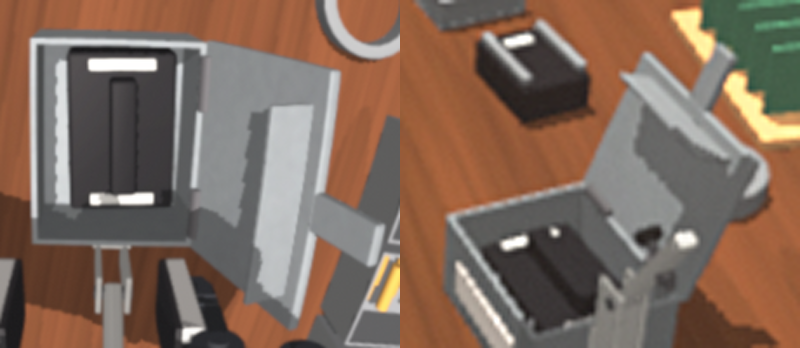

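The pack lies flat at case (6, 0) mm with the front gap free. Lid angle is about 1.9–2.0. I'll push the lid from behind at the tongue with shut fingers.

```bash
python3 - <<'E'
from h import *
R=down(YAW+np.pi/2)
def st(n):
    o=env.get_obs();print(n,round(o["t"],2),(RC.T@(o["position"]-C0)*1000).round(0),o["ft_force"].round(1))
env.grip(0);env.move_pose(case(165,0,310),R);st("above")
print(env.move_l(case(165,0,205),.15,threshold=8));st("behind")
env.move_l(case(120,0,208),.1);st("push1")
env.move_l(case(81,0,215),.1);st("push2")
E
```

```text
above 14.68 [165.   0. 310.] [ 1.  -1.2 -0.3]
False
behind 15.53 [165.  -0. 206.] [-0.3 -0.9  0.9]
push1 16.12 [120.   0. 208.] [ 0.5 -0.2 -0.3]
push2 16.68 [ 81.   0. 215.] [ 1.6  0.1 -0.9]
```

```bash
python3 - <<'E'
from h import *
cv2.imwrite("pics/side2.png",cv2.resize(env.camera("side")[60:300,200:440,::-1],(480,480),interpolation=cv2.INTER_CUBIC))
E
```

```text
(no output)
```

View pics/side2.png

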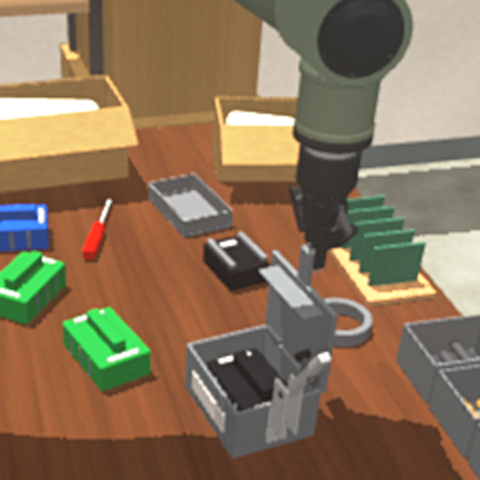

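The lid is now roughly upright, with the finger behind the tongue. I'll continue along the arc.

```bash
python3 - <<'E'
from h import *
def st(n):
    o=env.get_obs();print(n,round(o["t"],2),(RC.T@(o["position"]-C0)*1000).round(0),o["ft_force"].round(1))
r=150
for th in (1.4,1.2,1.0,.8,.6,.4,.2,.06):
    c,s=np.cos(th),np.sin(th)
    hit=env.move_l(case(62-r*c+8*s+11*s,0,78+r*s+8*c),.1,threshold=25);st(th)
    if hit: print("hit");break
else:
    print(env.move_l(case(-88,0,80),.03,threshold=15));st("end")
cv2.imwrite("pics/side3.png",cv2.resize(env.camera("side")[110:290,230:430,::-1],(600,540),interpolation=cv2.INTER_CUBIC))
E
```

```text
1.4 17.16 [ 55.   0. 227.] [0.3 0.3 0.3]
1.2 17.62 [ 26.   0. 221.] [-0.9 -0.3  0.6]
1.0 18.07 [ -2.  -0. 209.] [-0.1 -0.7 -0.8]
0.8 18.53 [-28.  -0. 191.] [0.3 0.  0.4]
0.6 18.99 [-51.  -0. 170.] [-0.2  0.1  1.6]
0.4 19.45 [-68.  -0. 144.] [-0.1 -0.1  0.3]
0.2 19.91 [-81.  -0. 116.] [ 0.2 -0.   0.2]
0.06 20.27 [-86.  -0.  95.] [0.3 0.7 0.4]
True
end 20.67 [-87.  -0.  86.] [-4.   2.1 19.3]
```

View pics/side3.png

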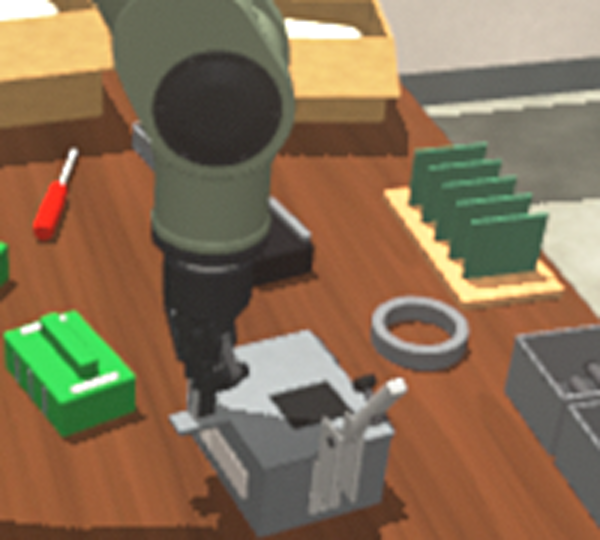

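The finger stopped at z = 86 mm, which is the shut height, and the lid looks flat. Next is the clamp angle.

```bash
python3 - <<'E'
from h import *
p=np.load("p_case.npy");p=(p[:,0],p[:,1:])
def x0(o,d):
    o=RC.T@(o-C0);d=RC.T@d;return ((o-d*o[0]/d[0])*1000).round(1)
for n,q in(("side",(362.7,238.3)),("scene",(154,160.5))):
    v=x0(*ray(n,q));d=v-[0,-100,114];print(n,v,np.hypot(d[1],d[2]),np.arctan2(d[2],d[1]))
for q in((271,350),(272,311)):
    for z in(.12,.17,.22):print(q,z,(RC.T@(wonz(q,z,p)-C0)*1000).round(1))
R=down(YAW)
env.move_l(case(-88,0,130),.15)
env.move_pose(case(0,0,300),R);im,p=wrist("w_lid");print(p[0],env.get_obs()["t"])
E
```

```text
side [   0.  -161.9  212. ] 115.91207874936934 2.1341509789502364
scene [   0.  -155.3  222.3] 121.60172696142108 2.042902726321141
(271, 350) 0.12 [  -7.  -250.1  120. ]
(271, 350) 0.17 [  -5.3 -201.7  170. ]
(271, 350) 0.22 [  -3.7 -153.3  220. ]
(272, 311) 0.12 [  -5.  -170.4  120. ]
(272, 311) 0.17 [  -3.6 -132.5  170. ]
(272, 311) 0.22 [ -2.2 -94.5 220. ]
[ 0.54064041 -0.09505715  0.29922348] 22.5917
```

View pics/w_lid.png

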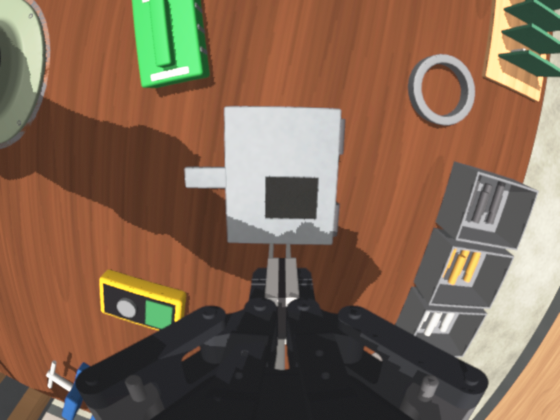

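Lid is flat on the case. The clamp stands at about 2.05 rad with the bar at case x ≈ -4 mm. I'll push it down the same way.

```bash
python3 - <<'E'
from h import *
def st(n):
    o=env.get_obs();print(n,round(o["t"],2),(RC.T@(o["position"]-C0)*1000).round(0),o["ft_force"].round(1))
X=-3
env.move_l(case(X,-198,305),.2)
print(env.move_l(case(X,-198,195),.15,threshold=8));st("behind")
env.move_l(case(X,-150,197),.1);st("p1")
print(env.move_l(case(X,-117,200),.1,threshold=25));st("p2")
for th in (1.4,1.2,1.0,.8,.6,.4,.2,.08):
    c,s=np.cos(th),np.sin(th)
    hit=env.move_l(case(X,-100+100*c-17*s,114+100*s+6*c),.1,threshold=25);st(th)
    if hit: print("hit");break
else:
    print(env.move_l(case(X,0,114),.03,threshold=28));st("end")
cv2.imwrite("pics/side4.png",env.camera("side")[:,:,::-1])
E
```

```text
False
behind 24.62 [  -3. -198.  196.] [ 0.5 -0.1  0.7]
p1 25.25 [  -3. -150.  197.] [ 1.2 -0.5 -1. ]
False
p2 25.73 [  -3. -117.  200.] [-0.2 -0.3 -0.6]
1.4 26.1 [  -3. -100.  214.] [1.  0.5 0. ]
1.2 26.46 [ -3. -79. 209.] [ 0.3 -0.   0.1]
1.0 26.82 [ -3. -60. 201.] [ 0.1 -1.  -0.1]
0.8 27.18 [ -3. -42. 190.] [-0.1 -0.8 -0.1]
0.6 27.53 [ -3. -27. 175.] [0.2 0.1 0.5]
0.4 27.89 [ -3. -15. 158.] [0.2 0.3 0.7]
0.2 28.25 [ -3.  -6. 140.] [ 0.4 -0.  -0. ]
0.08 28.52 [ -3.  -2. 128.] [0.4 0.5 1.2]
True
end 28.91 [ -2.  -1. 119.] [-7.5  1.8 28.4]
```

```bash
python3 - <<'E'
from h import *
env.move_l(case(-3,0,200),.15);env.move_pose(case(-60,110,300),down(YAW));im,p=wrist("w_end")
o=env.get_obs();print(o["t"],o["ft_force"])
b=env.camera("side")[:,:,::-1]
cv2.imwrite("pics/end.png",np.hstack([cv2.resize(im[:,:,::-1],(400,300)),cv2.resize(b[190:300,270:417],(400,300),interpolation=cv2.INTER_CUBIC)]))
E
```

```text
30.3833 [0.03472783 0.03451088 0.5496245 ]
```

View pics/end.png

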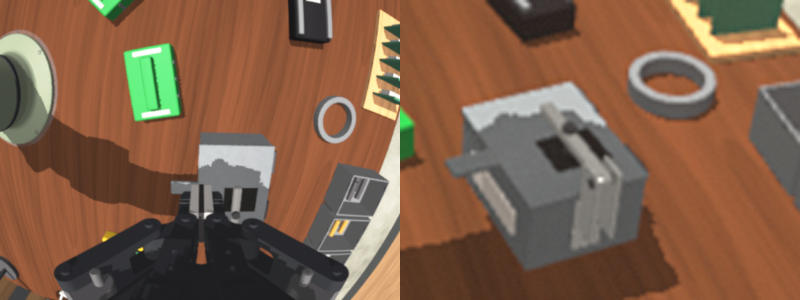

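The clamp bar lies level across the shut lid and the robot is clear. Handing in.

```bash
python3 -c "
from plant import env
print(env.sign_off(),env.get_obs()['t'])"
```

```text
the job is handed in; nothing more can be done
the job is handed in; nothing more can be done
```

The black single-rib pack is in the grey case, the lid is shut and the clamp is down on it. I handed the job in after about 30 s of the 72 s allowed; the hand-in gave no verdict.

- **Pack:** I gripped it by the rib and lowered it until it touched the case floor. Contact came at the expected height, 53 mm at the tool. It lies flat, rib up, at about (6, 0) mm in the case frame, so the space for the lid's lip is free.
- **Lid:** I pushed it over from behind with the shut fingers. The push stopped at 86 mm, which is the lid's shut height, and the pictures show it flat on the rim.
- **Clamp:** I pushed it down onto the shut lid with a final press of 28 N. The bar's top ended at about 119 mm, where 120 mm was expected, and the last picture shows it level across the lid.

The arm ended clear of everything, with about 0.5 N on the tool. I did not touch the charger or the multimeter. No check failed. The only disagreements were small: views differed by about 0.1 rad on the lid and clamp angles and by about 4 mm on the clamp's x position. Neither affected the result.

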